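# Unscrew the oil filler cap from a cam cover

### The job

Unscrew the filler cap with the two side wings from the engine cover until its thread lets go (two full turns anticlockwise), lift it off the neck and set it down upright in the metal parts tray, without dropping it. Leave the two pistons, the loose plain cap and the white cup where they are.

Things in the scene. Friction and masses are not known exactly. Their poses are not given: they have to be found in the camera images.
- cap_center (a point): Filler cap to unscrew: dark steel cup, 60 mm across, 50 mm high, two side wings, round knob on top; 72 mm high in all, 0.3 kg. Point: on its axis, 36 mm above its lower rim. z up, x along the wings. Right-hand thread: anticlockwise from above lifts it 8 mm a turn; free after 2 turns (16 mm), then lifts straight off. Turning it a turn too far does no harm: it stays on the neck, loose.
- wing_end (a point): Tip of one of the cap's two opposite, equal wings, 62 mm from the cap's axis, half-way up the wing, 9 mm below cap_center; x points outward. Each wing: 32 mm long from the cap's side, 12 mm wide, 14 mm high. The cap turns easily (1 N here) and stays put: closed fingers can push a wing round in a circle, no grip needed. For lifting grip the knob: 28 mm across, 22 mm high, its top 36 mm above cap_center.
- neck: Fixed upright aluminium threaded neck under the cap, 48 mm high, 46 mm across, on a fixed aluminium engine cover (190 x 130 mm, 50 mm high). Origin: centre of its foot, on the cover's top, on the cap's axis. At the start cap_center is 41 mm above it; the cap clears the neck once cap_center is 84 mm above it. The cover also carries a low plug, 34 mm across, 10 mm high, which stays.
- tray: Open sheet-aluminium parts tray, fixed on the bench, empty: 200 mm (its x) by 170 mm (its y), 22 mm high, walls and floor 3 mm thick. Origin: centre of its underside, on the bench. A cap standing upright in it has cap_center 39 mm above this origin; its wings are then higher than the tray's walls.
Mind the look-alikes: they are no part of the job. What is shaped like the part that bears cap_center but yellow is not meant.

How it is judged:
On the way, in this order (a step that is already met when the one before it is completed fails the run):
1. the cap climbs its thread: it has risen 5 to 15 mm, still upright on the neck (z of cap_center in the frame of neck between 0.046 and 0.0565 m and horizontal distance between cap_center and neck below 0.006 m and angle between cap_center's own z axis and vertical below 0.15 rad), for 0.2 s.
2. the cap is lifted off the neck (z of cap_center in the frame of neck above 0.088 m), for 0.1 s.
At the end, for the whole second after the job is handed in: The cap stands upright (within 10 degrees, centre 33 to 45 mm above the bench) on the floor of the tray, inside its walls, released and at rest (x of cap_center in the frame of tray between -0.08 and 0.08 m and y of cap_center in the frame of tray between -0.065 and 0.065 m and height (world z) of cap_center between 0.033 and 0.045 m and angle between cap_center's own z axis and vertical below 0.17 rad and linear speed of cap below 0.03 m/s); the robot touches nothing.
It fails at once if the cap is let go of in mid-air, more than 25 mm above where it stands in the tray (horizontal distance between cap_center and neck above 0.06 m and height (world z) of cap_center above 0.064 m and contact force between the fingers and cap below 0.05 N).
It fails at once if a bystander (piston, plain cap or cup) is moved by more than 20 mm (distance of any of piston_a, piston_b, plain_cap, cup from where it was at the start of the episode above 0.02 m).
It also fails if it takes over 67 s, if anything falls off the work surface, if the arm or the gripper's body presses on something with over 40 N, if the wrist force passes 120 N, or if a joint passes its speed limit or range.

### The arm

A 6-joint arm with a two-finger parallel gripper is mounted at the origin on the work surface. World frame = base frame: x ahead of the robot, y to its left, z up, the work surface at z = 0. Lengths are in m, angles in rad, forces in N, time in s.
With the tool pointing down it reaches from about 0.25 to 0.775 m from the base axis. Payload 4 kg.
Tool frame: the origin (TCP) lies at the very end of the fingers, on their centre line; the grasp point (between the pads) lies 19 mm behind it; z points along the fingers, y is the direction in which the jaws open and shut (so a half turn about z gives the same grasp; the last joint's range is limited). The gripper opens to 94 mm and grips with 3 to 60 N. Pads are 16 mm wide; open, the fingers measure 119 mm over their backs; the gripper's body (75 mm by 177 mm) begins 78 mm behind the grasp point.
Start: joints at [-1.408, 0.087, 1.371, -0, 1.684, -0.103], TCP at [0.144, -0.531, 0.206] pointing down, gripper open.
Joint ranges: [-3.1, 3.1], [-0.76, 2.03], [0.27, 2.55], [-1.08, 4.22], [0.17, 2.65], [-2.57, 2.57]. Speed limits (rad/s): [2.79, 2.79, 3.14, 3.14, 3.14, 3.14].

### API

Orientations are given as [roll, pitch, yaw] about the fixed x, y, z axes, in that order (R = Rz(yaw) Ry(pitch) Rx(roll)).
In Python, from bench import robot, cams, models gives the robot as it stands.
- The arm moves only by the tool step_arm, never from a script. Its argument "series" is a list of rows, each a list of 5 numbers: the gripper command: -1 is shut, 1 is fully open, values between are in proportion, then the shift along the tool's x, y, z in mm, then the turn about the tool's z in degrees. A call has 1 to 20 rows; each row is the pose to reach, as a shift and turn from the pose commanded when the call began, along the tool's axes at that moment; what a row does not reach only later rows make up. A row lasts 1/8 s, in which the tool goes at most 62.5 mm and 10.7 degrees, less where a joint would pass 70% of its speed; a pose out of reach is approached as far as the arm can. A call with a gripper value outside its range is refused whole. The fingers move at their own pace and stop on an object; the grip force is fixed at half the most. Time passes only in rows, so rows that repeat a pose let the fingers close. It gives the time, the measured TCP pose, the force and the opening at its end, in the units of the state.
- robot.get_obs(): the state, without advancing time (a new reading comes with each control period).
- cams.snapshot(name): name is "side" or "top"; returns a dict with "pixels" (480x640x3 uint8, red, green, blue), "fov_y" (degrees; the focal length in pixels is half the picture's height over the tangent of half this angle, whatever the lens; pixels are square), "cx", "cy" (the principal point, pixels), "k1" (the pictures are not rectified: a ray, as slopes to the right and down, at radius r is drawn at 1 + k1 r^2 times it, then the intrinsics apply), "R" (3x3) and "t" (3): a world point X has camera coordinates R X + t. Camera axes: x right, y down, z forward; pixel columns grow to the right and rows downward; lengths in m; the calibration is good to about 2 mm. A picture is of the moment at which its call begins. There is no depth.
- robot.close_job(): hands the job in, once; it reports no verdict.
Trained networks look in a picture, given as the dict that the camera call returned (one of the last four; its "shot" number tells which), for a name from the list of things; names that differ only in an ending like _2 or _b are one class to them, and where a whole thing is asked for, a point or a joint stands for the part that bears it (a point fixed in the world has none). Each returns a list of dicts, best first, with "p" (0 to 1); they miss things now and then, are a little off and sometimes report something else, mostly with a low value. They report only what shows in the picture. A call takes as long as a camera call. They do not tell look-alikes from the thing itself.
- models.find_in(picture, label): "position" ([x, y, z] in m, in world coordinates, good to about 4 mm: the middle of the surface that is visible of it).
- models.pinpoint(picture, label): "position" ([x, y, z] in m, in world coordinates, good to about 4 mm: a listed point, or the origin of a listed thing).
The state is a dict: "time": time; "joint_positions": joint angles; "qvel": joint speeds; "joint_torque": joint torques, N m; "tool_pos": TCP position; "ee_rot": TCP orientation; "wrist_force": force on the tool from outside, world axes, zero at the start; "wrist_torque": the same for the moment, N m; "width": finger opening in m.
Only numpy, scipy, OpenCV 4.12 (cv2) and the standard library are available. Lean on these libraries where they do the work, as an engineer would, in place of code of your own. Each camera call takes 0.05 s, during which the arm holds its last target. There are 200 camera calls.

## Working session

There is one attempt and no reset: what is moved stays moved. The work goes in short steps, Python scripts to look and compute and a tool call to move; the robot and the scene stay as the last step left them, time stands still between calls to the robot, and variables do not carry over. Pictures are saved under pics/ and viewed, about 8 in all and at most 12, crops included, and the job is handed in when it is done.

Besides the shell and the picture viewer there is one more tool, called after "Emit:" in YAML: its name, and indented under it one key for each argument. step_arm: Moves the arm, as the interface text tells. Its arguments: {"type":"object","properties":{"series":{"type":"array","items":{"type":"array","items":{"type":"number"}}}},"required":["series"]}

```bash
mkdir -p pics
cat > h.py <<'E'
import numpy as np, cv2
from bench import robot, cams, models
def save(s,n): cv2.imwrite(f'pics/{n}.png',s['pixels'][:,:,::-1])
def K(s):
    f=s['pixels'].shape[0]/2/np.tan(np.radians(s['fov_y'])/2); return f,s['cx'],s['cy']
def proj(s,X):
    f,cx,cy=K(s); c=np.array(s['R'])@np.array(X)+np.array(s['t']); a=c[:2]/c[2]; a=a*(1+s['k1']*(a@a)); return a*f+[cx,cy]
def ray(s,u,v):
    f,cx,cy=K(s); d=np.array([(u-cx)/f,(v-cy)/f]); a=d.copy()
    for _ in range(30): a=d/(1+s['k1']*(a@a))
    R=np.array(s['R']); return -R.T@np.array(s['t']), R.T@np.array([a[0],a[1],1])
def onz(s,u,v,z):
    o,d=ray(s,u,v); return o+d*(z-o[2])/d[2]
def tri(s1,p1,s2,p2):
    o,d=ray(s1,*p1);q,e=ray(s2,*p2)
    k=np.linalg.lstsq(np.c_[d,-e],q-o,rcond=None)[0]; a=o+d*k[0];b=q+e*k[1]; return (a+b)/2,np.linalg.norm(a-b)
E
python3 - <<'E'
from h import *
np.set_printoptions(precision=3,suppress=True)
o=robot.get_obs();print(o)
for n in('side','top'):
    s=cams.snapshot(n);save(s,n+'0');print(n,s['fov_y'],-np.array(s['R']).T@s['t'])
    for l in('cap_center','wing_end','neck','tray'):
        for r in models.pinpoint(s,l)[:4]: print(l,np.round(r['position'],3),round(r['p'],2),proj(s,r['position']).round())
E
```

```text
{'time': 0.0, 'joint_positions': array([-1.408,  0.088,  1.372, -0.   ,  1.684, -0.103]), 'qvel': array([ 0.   ,  0.001, -0.001,  0.   ,  0.   , -0.001]), 'joint_torque': array([ -0.   , -34.018, -30.243,   0.072,   0.033,  -0.   ]), 'tool_pos': array([ 0.144, -0.53 ,  0.204]), 'ee_rot': array([-3.139, -0.   ,  0.266]), 'wrist_force': array([-0.789,  0.156, -0.28 ]), 'wrist_torque': array([ 0.031, -0.053,  0.005]), 'width': 0.09420981023728674}
side 53.777381119301204 [ 0.296 -0.633  0.544]
cap_center [0.263 0.217 0.038] 0.94 [180. 237.]
cap_center [0.705 0.209 0.037] 0.8 [384. 205.]
cap_center [0.502 0.129 0.087] 0.69 [306. 217.]
cap_center [0.376 0.34  0.035] 0.57 [228. 202.]
wing_end [0.44  0.345 0.028] 0.92 [255. 199.]
wing_end [0.745 0.168 0.028] 0.72 [409. 214.]
wing_end [0.302 0.171 0.027] 0.63 [203. 250.]
neck [0.504 0.126 0.049] 0.63 [308. 235.]
tray [ 0.579 -0.132  0.001] 0.74 [398. 333.]
top 56.908012190157706 [0.422 0.073 0.905]
cap_center [0.261 0.216 0.038] 0.97 [225. 368.]
cap_center [0.373 0.336 0.038] 0.81 [164. 309.]
cap_center [0.506 0.129 0.087] 0.78 [271. 237.]
cap_center [0.706 0.215 0.042] 0.62 [230. 140.]
wing_end [0.509 0.192 0.082] 0.96 [237. 236.]
wing_end [0.312 0.172 0.02 ] 0.87 [250. 339.]
wing_end [0.437 0.346 0.025] 0.86 [162. 275.]
wing_end [0.744 0.168 0.025] 0.65 [255. 125.]
neck [0.506 0.12  0.05 ] 0.39 [277. 239.]
tray [ 0.581 -0.138 -0.002] 0.97 [402. 207.]
```

View pics/side0.png

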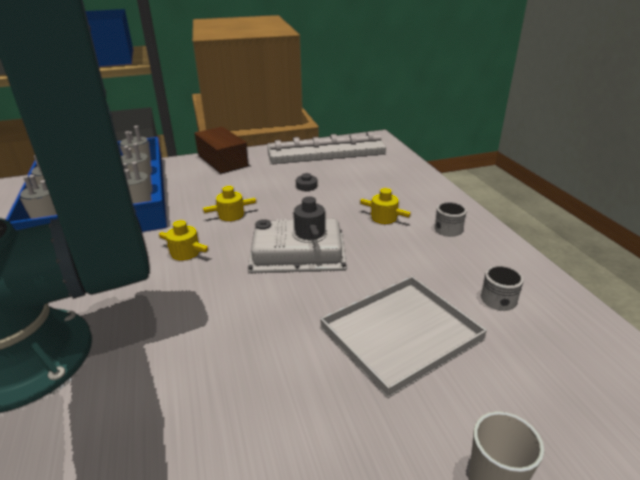

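View pics/top0.png

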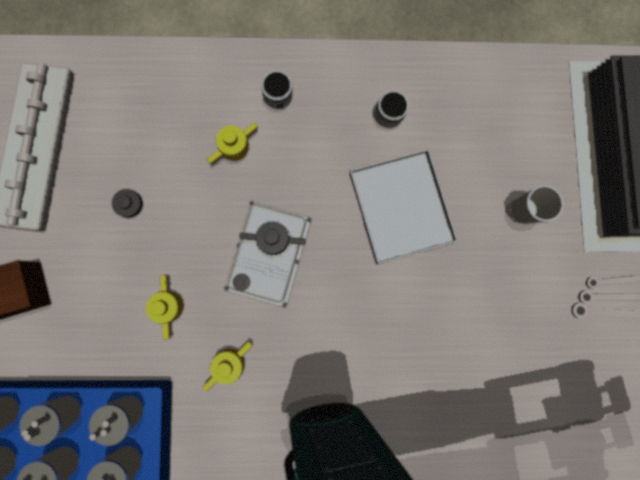

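The side view shows the dark cap on the engine cover, with the knob near (309,203), and the tray around (400,333). The top view shows the cap at (272,237), with its wings running left to right in the image, and the tray around (402,207). The yellow caps are decoys. I'll enlarge the cap in both views to measure the knob.

Run:
```python
from h import *
a=cams.snapshot('side');b=cams.snapshot('top')
c1=cv2.resize(a['pixels'][190:250,265:345],None,fx=5,fy=5,interpolation=3)
c2=cv2.resize(b['pixels'][207:267,232:312],None,fx=5,fy=5,interpolation=3)
im=np.hstack([c1,c2])[:,:,::-1].copy()
for X in ([.505,.127,.127],[.505,.127,.105],[.505,.127,.055]):
    p=proj(a,X)-[265,190];q=proj(b,X)-[232,207]
    cv2.circle(im,tuple((p*5).astype(int).tolist()),2,(0,0,255),-1);cv2.circle(im,tuple((q*5+[400,0]).astype(int).tolist()),2,(0,0,255),-1)
    print(X,p*5,q*5+[400,0])
cv2.imwrite('pics/crop1.png',im)
# tray corners from top picture, rim z=0.022
c=np.array([onz(b,u,v,.022) for u,v in((350,172),(428,152),(455,239),(377,263))]);print(c.round(3),c.mean(0))
```

```text
[0.505, 0.127, 0.127] [211.21378999  45.92994577] [591.86159442 144.00351709]
[0.505, 0.127, 0.105] [212.78669749  97.1004351 ] [596.03536752 150.42508069]
[0.505, 0.127, 0.055] [216.21605185 208.62481938] [604.72436891 163.79325992]
[[ 0.648 -0.026  0.022]
 [ 0.691 -0.188  0.022]
 [ 0.511 -0.239  0.022]
 [ 0.462 -0.079  0.022]] [ 0.57799184 -0.13329874  0.022     ]
```

View pics/crop1.png

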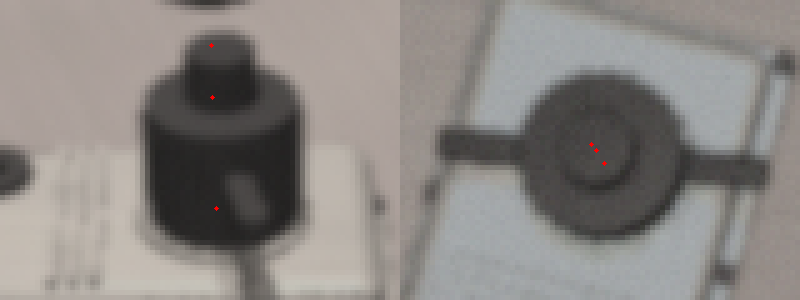

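The knob top is at about crop (220,46) in the side view and (597,142) in the top view, slightly off my estimate. I'll triangulate it and work out the moves.

Run:
```python
from h import *
np.set_printoptions(precision=4,suppress=True)
a=cams.snapshot('side');b=cams.snapshot('top')
K1,e=tri(a,(309,199.3),b,(271.4,235.4));print('knobtop',K1,e)
print('cup top',tri(a,(309.4,209.4),b,(272.6,237.6)))
o=robot.get_obs();y=o['ee_rot'][2]
P=np.array([K1[0],K1[1]])-o['tool_pos'][:2]
# tool x=(cos y,sin y), tool y=(sin y,-cos y) (roll pi)
print(o['tool_pos'],o['ee_rot'],'dx,dy mm',1e3*(P@[np.cos(y),np.sin(y)]),1e3*(P@[np.sin(y),-np.cos(y)]))
```

```text
knobtop [0.5067 0.1249 0.1273] 0.0021505840711207474
cup top (array([0.5058, 0.124 , 0.1062]), np.float64(0.0038252717219619168))
[ 0.1445 -0.5307  0.2056] [3.1414 0.     0.2658] dx,dy mm 521.7508495828757 -537.5110769061715
```

Emit:
step_arm:
  series:
    - [1,522,-537,0,43]
    - [1,522,-537,0,43]
    - [1,522,-537,0,43]
    - [1,522,-537,0,43]
    - [1,522,-537,0,43]
    - [1,522,-537,0,43]
    - [1,522,-537,0,43]
    - [1,522,-537,0,43]
    - [1,522,-537,0,43]
    - [1,522,-537,0,43]
    - [1,522,-537,0,43]
    - [1,522,-537,0,43]
    - [1,522,-537,0,43]
    - [1,522,-537,0,43]
    - [1,522,-537,0,43]
    - [1,522,-537,0,43]
    - [1,522,-537,0,43]
    - [1,522,-537,0,43]

```text
time: 2.95
tool_pos: [0.507, 0.124, 0.2057]
ee_rot: [-3.141, -0.0, -0.486]
wrist_force: [-0.0, 0.3, -0.3]
width: 0.094
```

Emit:
step_arm:
  series:
    - [1,0,0,40,0]
    - [1,0,0,75,0]
    - [1,0,0,88,0]
    - [1,0,0,96,0]
    - [1,0,0,96,0]

```text
time: 3.58
tool_pos: [0.5075, 0.1246, 0.1101]
ee_rot: [-3.141, -0.001, -0.485]
wrist_force: [-0.4, 0.2, 0.1]
width: 0.0938
```

Run:
```python
from h import *
a=cams.snapshot('side');o=robot.get_obs()
cv2.imwrite('pics/c2.png',cv2.resize(a['pixels'][150:270,230:390],None,fx=4,fy=4,interpolation=3)[:,:,::-1])
print(o['joint_positions'],o['tool_pos'],o['wrist_force'],proj(a,o['tool_pos']))
```

```text
[ 1.32306689e-01  6.40055925e-02  1.58488233e+00 -9.26890275e-05
  1.49061216e+00  2.18780682e+00] [0.50786757 0.12465547 0.11066274] [-0.79887664  0.29317957 -0.57400046] [309.27563004 207.14055339]
```

View pics/c2.png

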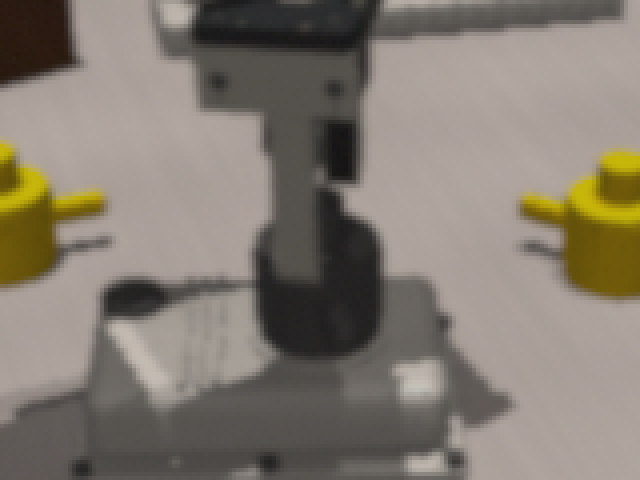

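The fingers straddle the knob, and there is no contact force. Closing.

Emit:
step_arm:
  series:
    - [-1,0,0,0,0]
    - [-1,0,0,0,0]
    - [-1,0,0,0,0]
    - [-1,0,0,0,0]
    - [-1,0,0,0,0]
    - [-1,0,0,0,0]
    - [-1,0,0,0,0]
    - [-1,0,0,0,0]

```text
time: 4.62
tool_pos: [0.5076, 0.1254, 0.1096]
ee_rot: [-3.139, -0.0, -0.484]
wrist_force: [1.3, 2.9, -1.1]
width: 0.0273
```

Emit:
step_arm:
  series:
    - [-1,0,0,-0.2,-10]
    - [-1,0,0,-0.4,-20]
    - [-1,0,0,-0.7,-30]
    - [-1,0,0,-0.9,-40]
    - [-1,0,0,-1.1,-50]
    - [-1,0,0,-1.3,-60]
    - [-1,0,0,-1.6,-70]
    - [-1,0,0,-1.8,-80]
    - [-1,0,0,-2,-90]
    - [-1,0,0,-2.2,-100]
    - [-1,0,0,-2.4,-110]
    - [-1,0,0,-2.7,-120]
    - [-1,0,0,-2.9,-130]
    - [-1,0,0,-3.1,-140]
    - [-1,0,0,-3.3,-150]
    - [-1,0,0,-3.6,-160]
    - [-1,0,0,-3.8,-170]
    - [-1,0,0,-4,-180]
    - [-1,0,0,-4.2,-190]
    - [-1,0,0,-4.4,-200]

```text
time: 7.12
tool_pos: [0.5044, 0.1272, 0.1138]
ee_rot: [3.137, -0.006, 3.013]
wrist_force: [-5.4, 5.8, 3.4]
width: 0.0273
```

Emit:
step_arm:
  series:
    - [-1,0,0,-0.2,-10]
    - [-1,0,0,-0.4,-20]
    - [-1,0,0,-0.7,-30]
    - [-1,0,0,-0.9,-40]
    - [-1,0,0,-1.1,-50]
    - [-1,0,0,-1.1,-50]

```text
time: 7.88
tool_pos: [0.5047, 0.1257, 0.1148]
ee_rot: [3.136, -0.003, -2.403]
wrist_force: [-5.0, 2.5, 3.7]
width: 0.0276
```

Run:
```python
from h import *
a=cams.snapshot('side');b=cams.snapshot('top');o=robot.get_obs()
print(o['time'],o['joint_positions'].round(2),o['tool_pos'],o['wrist_force'],o['wrist_torque'],o['width'])
im=np.hstack([cv2.resize(s['pixels'][y:y+100,x:x+100],None,fx=4,fy=4,interpolation=3) for s,x,y in((a,260,170),(b,222,187))])
cv2.imwrite('pics/c3.png',im[:,:,::-1])
for s in(a,b):
  for l in('cap_center','wing_end'):
    for r in models.pinpoint(s,l): 
      if abs(r['position'][0]-.507)<.09 and abs(r['position'][1]-.125)<.09:print(l,np.round(r['position'],3),r['p'])
```

```text
7.975 [ 0.13  0.06  1.58  0.    1.51 -2.18] [0.50467988 0.12574488 0.11481729] [-4.78525906  2.03158918  2.22747335] [0.86782574 0.95764311 0.03067019] 0.027416192497622973
cap_center [0.505 0.129 0.094] 0.61
cap_center [0.505 0.129 0.092] 0.44
```

View pics/c3.png

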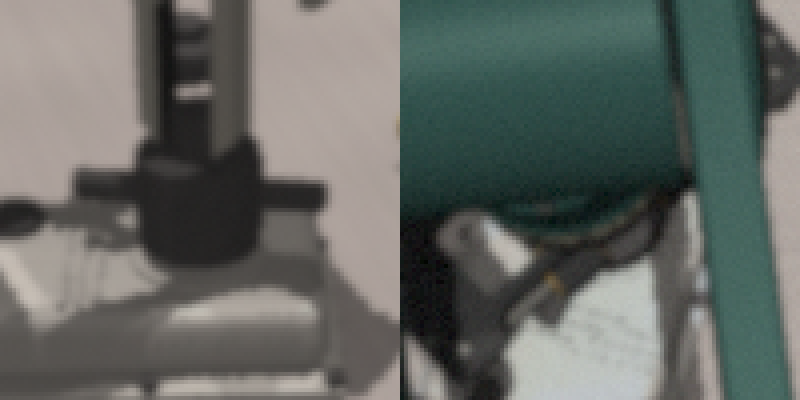

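The wings have turned with the fingers, roughly 250° as planned, and the forces are low. Now I'll release, rewind and grip again.

Emit:
step_arm:
  series:
    - [0.1,0,0,0,0]
    - [0.1,0,0,0,0]
    - [0.1,0,0,0,0]
    - [0.1,0,0,0,10]
    - [0.1,0,0,0,20]
    - [0.1,0,0,0,30]
    - [0.1,0,0,0,40]
    - [0.1,0,0,0,50]
    - [0.1,0,0,0,60]
    - [0.1,0,0,0,70]
    - [0.1,0,0,0,80]
    - [0.1,0,0,0,90]
    - [0.1,0,0,0,100]
    - [0.1,0,0,0,110]
    - [0.1,0,0,0,120]
    - [0.1,0,0,0,130]
    - [0.1,0,0,0,140]
    - [0.1,0,0,0,150]
    - [0.1,0,0,0,160]
    - [0.1,0,0,0,170]

```text
time: 10.68
tool_pos: [0.5073, 0.1243, 0.1149]
ee_rot: [3.141, 0.0, 0.906]
wrist_force: [-0.7, -0.3, 0.5]
width: 0.0517
```

Emit:
step_arm:
  series:
    - [0.1,0,0,0,10]
    - [0.1,0,0,0,20]
    - [0.1,0,0,0,30]
    - [0.1,0,0,0,40]
    - [0.1,0,0,0,50]
    - [0.1,0,0,0,60]
    - [0.1,0,0,0,70]
    - [0.1,0,0,0,80]
    - [0.1,0,0,0,80]
    - [-1,0,0,0,80]
    - [-1,0,0,0,80]
    - [-1,0,0,0,80]
    - [-1,0,0,0,80]
    - [-1,0,0,0,80]
    - [-1,0,0,0,80]

```text
time: 12.55
tool_pos: [0.5074, 0.1253, 0.1152]
ee_rot: [-3.14, -0.0, -0.484]
wrist_force: [2.1, 4.2, -0.2]
width: 0.0271
```

Emit:
step_arm:
  series:
    - [-1,0,0,-0.2,-10]
    - [-1,0,0,-0.4,-20]
    - [-1,0,0,-0.7,-30]
    - [-1,0,0,-0.9,-40]
    - [-1,0,0,-1.1,-50]
    - [-1,0,0,-1.3,-60]
    - [-1,0,0,-1.6,-70]
    - [-1,0,0,-1.8,-80]
    - [-1,0,0,-2,-90]
    - [-1,0,0,-2.2,-100]
    - [-1,0,0,-2.4,-110]
    - [-1,0,0,-2.7,-120]
    - [-1,0,0,-2.9,-130]
    - [-1,0,0,-3.1,-140]
    - [-1,0,0,-3.3,-150]
    - [-1,0,0,-3.6,-160]
    - [-1,0,0,-3.8,-170]
    - [-1,0,0,-4,-180]
    - [-1,0,0,-4.2,-190]
    - [-1,0,0,-4.4,-200]

```text
time: 15.05
tool_pos: [0.5049, 0.127, 0.1194]
ee_rot: [3.138, -0.005, 3.013]
wrist_force: [-4.3, 7.7, 3.5]
width: 0.0274
```

Emit:
step_arm:
  series:
    - [-1,0,0,-0.2,-10]
    - [-1,0,0,-0.4,-20]
    - [-1,0,0,-0.7,-30]
    - [-1,0,0,-0.9,-40]
    - [-1,0,0,-1.1,-50]
    - [-1,0,0,-1.1,-50]

```text
time: 15.8
tool_pos: [0.5047, 0.1256, 0.1205]
ee_rot: [3.137, -0.003, -2.403]
wrist_force: [-4.2, 4.5, 4.0]
width: 0.0272
```

Emit:
step_arm:
  series:
    - [0.1,0,0,0,0]
    - [0.1,0,0,0,0]
    - [0.1,0,0,0,0]
    - [0.1,0,0,0,10]
    - [0.1,0,0,0,20]
    - [0.1,0,0,0,30]
    - [0.1,0,0,0,40]
    - [0.1,0,0,0,50]
    - [0.1,0,0,0,60]
    - [0.1,0,0,0,70]
    - [0.1,0,0,0,80]
    - [0.1,0,0,0,90]
    - [0.1,0,0,0,100]
    - [0.1,0,0,0,110]
    - [0.1,0,0,0,120]
    - [0.1,0,0,0,130]
    - [0.1,0,0,0,140]
    - [0.1,0,0,0,150]
    - [0.1,0,0,0,160]
    - [0.1,0,0,0,170]

```text
time: 18.3
tool_pos: [0.5071, 0.124, 0.1203]
ee_rot: [3.141, 0.001, 0.905]
wrist_force: [0.4, -0.9, 0.3]
width: 0.0517
```

Emit:
step_arm:
  series:
    - [0.1,0,0,0,10]
    - [0.1,0,0,0,20]
    - [0.1,0,0,0,30]
    - [0.1,0,0,0,40]
    - [0.1,0,0,0,50]
    - [0.1,0,0,0,60]
    - [0.1,0,0,0,70]
    - [0.1,0,0,0,80]
    - [0.1,0,0,0,80]
    - [-1,0,0,0,80]
    - [-1,0,0,0,80]
    - [-1,0,0,0,80]
    - [-1,0,0,0,80]
    - [-1,0,0,0,80]
    - [-1,0,0,0,80]

```text
time: 20.18
tool_pos: [0.5074, 0.1253, 0.1207]
ee_rot: [-3.14, -0.0, -0.484]
wrist_force: [2.3, 4.3, -0.5]
width: 0.0273
```

Run:
```python
from h import *
a=cams.snapshot('side');o=robot.get_obs()
print(o['time'],o['joint_positions'].round(2),o['tool_pos'],o['wrist_force'],o['width'])
cv2.imwrite('pics/c4.png',cv2.resize(a['pixels'][170:270,250:370],None,fx=5,fy=5,interpolation=3)[:,:,::-1])
```

```text
20.225 [0.13 0.06 1.57 0.   1.51 2.19] [0.50743932 0.12523491 0.12070597] [1.91973868 4.56956827 0.47446327] 0.026824644637758126
```

View pics/c4.png

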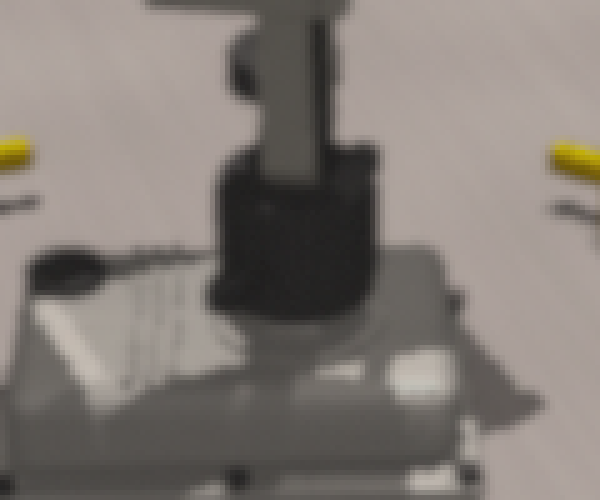

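The cap has climbed by about 11 mm and still sits upright. Next are the third pass and a short test lift.

Emit:
step_arm:
  series:
    - [-1,0,0,-0.2,-10]
    - [-1,0,0,-0.4,-20]
    - [-1,0,0,-0.7,-30]
    - [-1,0,0,-0.9,-40]
    - [-1,0,0,-1.1,-50]
    - [-1,0,0,-1.3,-60]
    - [-1,0,0,-1.6,-70]
    - [-1,0,0,-1.8,-80]
    - [-1,0,0,-2,-90]
    - [-1,0,0,-2.2,-100]
    - [-1,0,0,-2.4,-110]
    - [-1,0,0,-2.7,-120]
    - [-1,0,0,-2.9,-130]
    - [-1,0,0,-3.1,-140]
    - [-1,0,0,-3.3,-150]
    - [-1,0,0,-3.6,-160]
    - [-1,0,0,-3.8,-170]
    - [-1,0,0,-4,-180]
    - [-1,0,0,-4.2,-190]
    - [-1,0,0,-4.4,-200]

```text
time: 22.72
tool_pos: [0.505, 0.1269, 0.1249]
ee_rot: [3.138, -0.005, 3.013]
wrist_force: [-4.0, 7.0, 2.8]
width: 0.027
```

Emit:
step_arm:
  series:
    - [-1,0,0,-0.2,-10]
    - [-1,0,0,-0.4,-20]
    - [-1,0,0,-0.6,-30]
    - [-1,0,0,-0.7,-40]
    - [-1,0,0,-0.8,-50]
    - [-1,0,0,-0.8,-50]

```text
time: 23.48
tool_pos: [0.5048, 0.1256, 0.1258]
ee_rot: [3.137, -0.003, -2.403]
wrist_force: [-4.2, 4.0, 4.0]
width: 0.0271
```

Emit:
step_arm:
  series:
    - [-1,0,0,-2,0]
    - [-1,0,0,-4,0]
    - [-1,0,0,-6,0]
    - [-1,0,0,-8,0]
    - [-1,0,0,-8,0]

```text
time: 24.1
tool_pos: [0.5044, 0.1253, 0.1316]
ee_rot: [3.136, -0.005, -2.404]
wrist_force: [-3.2, 4.6, -4.2]
width: 0.0275
```

Run:
```python
from h import *
a=cams.snapshot('side');o=robot.get_obs()
print(o['time'],o['joint_positions'].round(2),o['tool_pos'],o['wrist_force'],o['wrist_torque'],o['width'])
cv2.imwrite('pics/c5.png',cv2.resize(a['pixels'][170:270,250:370],None,fx=5,fy=5,interpolation=3)[:,:,::-1])
```

```text
24.15 [ 0.13  0.05  1.56  0.    1.54 -2.18] [0.50436024 0.12527151 0.13154686] [-2.94163851  4.89329337 -4.00740407] [1.25474086 0.55604339 0.04642486] 0.027306605150723758
```

View pics/c5.png

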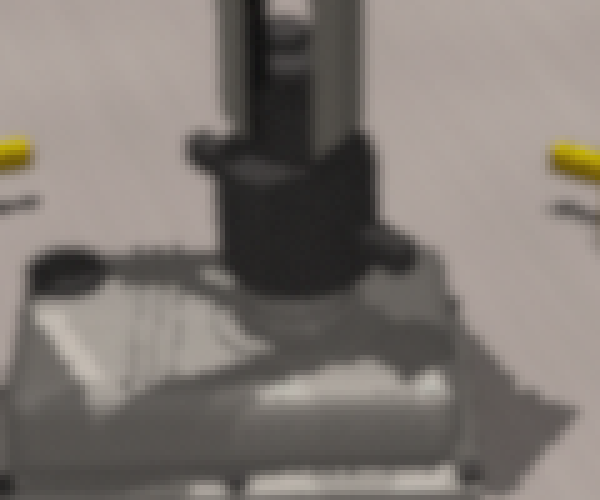

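The wrist reads about −4 N, close to the cap's 3 N weight, and the cap rose with the fingers, so the thread has let go. Next I'll lift it, then carry it over while turning the tool back to stay within joint 6's range.

Emit:
step_arm:
  series:
    - [-1,0,0,-8,0]
    - [-1,0,0,-16,0]
    - [-1,0,0,-24,0]
    - [-1,0,0,-32,0]
    - [-1,0,0,-40,0]
    - [-1,0,0,-48,0]
    - [-1,0,0,-50,0]
    - [-1,0,0,-50,0]

```text
time: 25.15
tool_pos: [0.5072, 0.1245, 0.1838]
ee_rot: [-3.141, 0.0, -2.405]
wrist_force: [0.6, 0.9, -3.5]
width: 0.027
```

Emit:
step_arm:
  series:
    - [-1,5,-10,0,4]
    - [-1,12,-24,0,8]
    - [-1,22,-44,0,12]
    - [-1,32,-65,0,16]
    - [-1,42,-86,0,20]
    - [-1,53,-107,0,25]
    - [-1,63,-128,0,30]
    - [-1,73,-149,0,35]
    - [-1,84,-170,0,40]
    - [-1,94,-191,0,45]
    - [-1,104,-212,0,50]
    - [-1,112,-228,0,55]
    - [-1,117,-238,0,58]
    - [-1,119,-242,0,60]
    - [-1,119,-242,0,60]
    - [-1,119,-242,0,60]

```text
time: 27.15
tool_pos: [0.5815, -0.134, 0.1837]
ee_rot: [3.141, -0.0, 2.833]
wrist_force: [0.2, -0.3, -3.0]
width: 0.0273
```

Run:
```python
from h import *
a=cams.snapshot('side');b=cams.snapshot('top');o=robot.get_obs()
print(o['time'],o['joint_positions'].round(2),o['tool_pos'],o['wrist_force'],o['width'])
for s in(a,b):
  for l in('cap_center','tray'):
    for r in models.pinpoint(s,l):
      if r['position'][1]<0: print(l,np.round(r['position'],3),r['p'])
cv2.imwrite('pics/c6.png',cv2.resize(a['pixels'][200:400,290:510],None,fx=3,fy=3,interpolation=3)[:,:,::-1])
```

```text
27.25 [-0.32  0.2   1.29  0.    1.65 -1.58] [ 0.5815762  -0.13403331  0.18383227] [ 1.29622803  0.65268764 -3.09055233] 0.027464531939486347
cap_center [ 0.58  -0.133  0.163] 0.72
tray [ 0.58  -0.133  0.   ] 0.66
cap_center [ 0.583 -0.13   0.162] 0.82
tray [ 0.584 -0.138 -0.003] 0.56
```

View pics/c6.png

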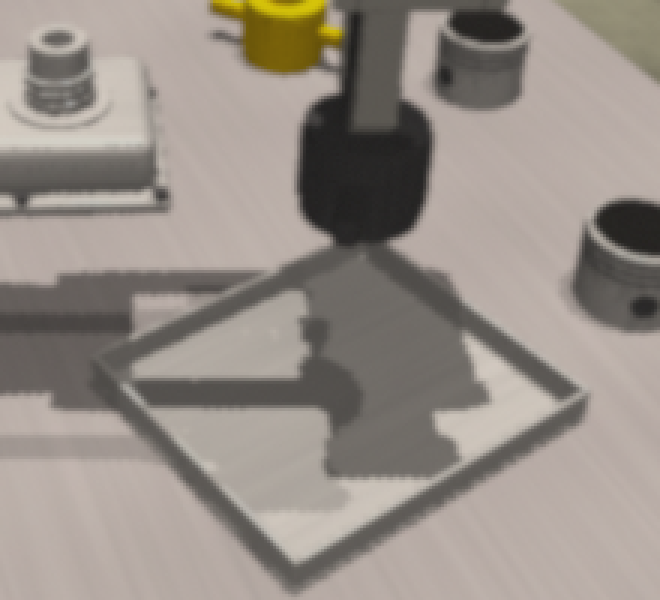

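The cap hangs upright over the middle of the tray, and the networks put it at z≈0.163. That means lowering about 124 mm, the last part slowly.

Emit:
step_arm:
  series:
    - [-1,0,0,15,0]
    - [-1,0,0,35,0]
    - [-1,0,0,60,0]
    - [-1,0,0,85,0]
    - [-1,0,0,105,0]
    - [-1,0,0,115,0]
    - [-1,0,0,119,0]
    - [-1,0,0,120,0]
    - [-1,0,0,120,0]
    - [-1,0,0,121,0]
    - [-1,0,0,122,0]
    - [-1,0,0,122,0]

```text
time: 28.95
tool_pos: [0.5816, -0.1346, 0.0617]
ee_rot: [-3.142, 0.0, 2.831]
wrist_force: [0.0, -0.1, -2.4]
width: 0.0273
```

Emit:
step_arm:
  series:
    - [-1,0,0,1,0]
    - [-1,0,0,2,0]
    - [-1,0,0,2,0]

```text
time: 29.32
tool_pos: [0.5815, -0.1346, 0.0595]
ee_rot: [-3.142, -0.0, 2.831]
wrist_force: [-0.7, 0.2, -2.2]
width: 0.0273
```

Emit:
step_arm:
  series:
    - [-1,0,0,1,0]
    - [-1,0,0,1.5,0]
    - [-1,0,0,1.5,0]

```text
time: 29.7
tool_pos: [0.5816, -0.1346, 0.0582]
ee_rot: [-3.141, 0.0, 2.831]
wrist_force: [0.2, 0.2, -3.2]
width: 0.0271
```

Emit:
step_arm:
  series:
    - [-1,0,0,0.5,0]
    - [-1,0,0,1,0]
    - [-1,0,0,1,0]

```text
time: 30.08
tool_pos: [0.5819, -0.1348, 0.058]
ee_rot: [-3.141, 0.001, 2.831]
wrist_force: [-0.6, 0.4, 0.9]
width: 0.0274
```

Contact: the vertical force went from −3 N to +1 N. Next I'll release and retreat.

Emit:
step_arm:
  series:
    - [0,0,0,0,0]
    - [0.5,0,0,0,0]
    - [1,0,0,0,0]
    - [1,0,0,0,0]
    - [1,0,0,0,0]
    - [1,0,0,0,0]
    - [1,0,0,0,0]
    - [1,0,0,-10,0]
    - [1,0,0,-40,0]
    - [1,0,0,-80,0]
    - [1,0,0,-120,0]
    - [1,0,0,-150,0]
    - [1,0,0,-150,0]
    - [1,0,0,-150,0]

```text
time: 31.82
tool_pos: [0.5811, -0.1344, 0.206]
ee_rot: [-3.142, -0.002, 2.831]
wrist_force: [-0.4, -0.3, -0.2]
width: 0.0936
```

Run:
```python
from h import *
a=cams.snapshot('side');o=robot.get_obs();b=cams.snapshot('top')
print(o['time'],o['tool_pos'],o['wrist_force'],o['width'])
for s in(a,b):
  for l in('cap_center','tray'):
    for r in models.pinpoint(s,l):
      if r['position'][1]<0: print(l,np.round(r['position'],3),r['p'])
save(a,'end')
```

```text
31.875 [ 0.58079134 -0.13434673  0.20516178] [-0.1945901  -0.37387139 -0.40973502] 0.09428747830327479
cap_center [ 0.58  -0.136  0.04 ] 0.84
tray [ 0.583 -0.134  0.001] 0.57
cap_center [ 0.582 -0.134  0.038] 0.8
tray [ 0.582 -0.14   0.   ] 0.82
```

View pics/end.png

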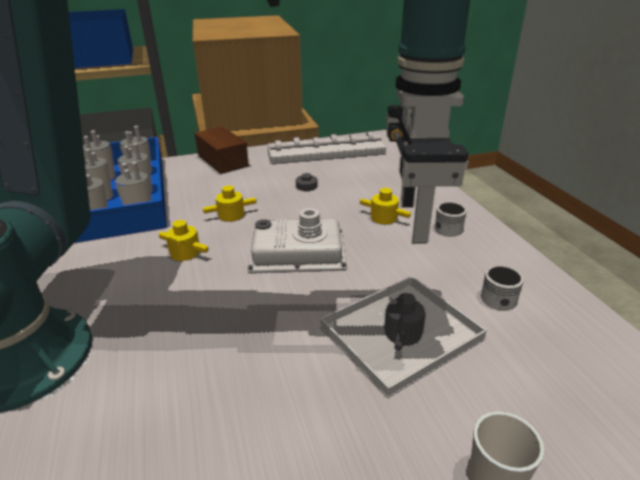

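The cap stands upright in the middle of the tray at about (404,320). The fingers are clear of it, the neck is bare, and the pistons, plain cap and cup are where they started.

```bash
python3 -c "
from bench import robot
print(robot.close_job())"
```

```text
the job is handed in; nothing more can be done
None
```

I unscrewed the dark winged cap, set it down upright in the middle of the metal parts tray, and handed the job in at about 32 s of the 67 s allowed. No verdict is reported.

- **Unscrewing:** I gripped the knob and made three 250° anticlockwise passes, rising with the thread and rewinding the gripper between passes. That is 750° of turning, against the 720° needed. A short test lift then read about −4 N, close to the cap's 3 N weight, so the thread had let go.
- **Placing:** I lifted the cap off, carried it over the tray and lowered it until it touched. I then opened the fingers and backed 150 mm up.
- **Last checks:** Both cameras put `cap_center` at about (0.581, −0.135), 38–40 mm above the bench, within 6 mm of the tray centre. The cap looked upright and nothing was touching the gripper. The pistons, plain cap and cup looked unmoved in the side view; I did not measure their positions.
- **Disagreements:** None of my checks failed. The networks put the hanging cap about 2 mm lower than the arm's own reading, so I lowered the last few millimetres by force.

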